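# Open the humidifier tank's press-and-turn filler cap

## Task

Open the humidifier's water tank for refilling: fold the tab on its filler cap up out of the slot in the neck, press the cap down against its sprung seal and unscrew it anticlockwise until it meets its stop, then lift it off and stand it upright on its plug in the steel drip tray. Do not force the cap, neither when pressing nor at the stop; keep the tank from sliding, turning or lifting; set the cap down gently and leave the other things on the bench alone.

Things in the scene. Friction and masses are not known exactly. Their poses are not given: they have to be found in the camera images.
- tank: White plastic water tank, 120 (x) x 145 (y) mm, 66 mm high, about 2 kg, loose on rubber feet. Origin: centre of its underside, below the filler neck; z up, -x is the side with the level gauge, two hose stubs at +x. The round neck (82 mm outside) stands on its middle, its rim 106 mm up; the rim has one slot, 26 mm wide and 6 mm deep, at -x, in which the folded tab lies.
- cap: Grey press-and-turn filler cap in the neck, 0.1 kg. Origin: centre of the plug's underside, z up; locked, it lies 74 mm above the tank's underside with its axes along the tank's. Plug 36 mm wide with three lugs (53 mm over them), deck 64 mm wide with its top 27 mm above the origin, 5 mm below the neck's rim. The tab is hinged on the deck's middle; hinge lugs beside the tab rise 8 mm over the deck.
- cap_tab (a joint): Angle of the cap's tab: 0 folded flat (in the slot), 1.57 upright, stop at 1.6. Stiff hinge (0.04 N m): it stays where it is left. While it is folded the slot keeps the cap from turning.
- tab_hinge (a point): Point on the tab's hinge axis at the cap's middle, 31.5 mm above the cap's origin. The axis is the cap's y; the tab lies from here to the cap's -x, swings up and then stands over this point.
- tab_lip (a point): Middle of the raised lip at the tab's free end; folded, it is 46 mm to -x of the hinge and 8 mm above it. The tab is a plate 22 mm wide, 8 mm thick, reaching 49 mm from the hinge (upright: 53 mm above the deck) with straight sides; lip as wide, 10 mm long, its top 18 mm above the deck. It overhangs the neck by 5 to 8 mm.
- seal: Black rubber ring, 67 mm wide, sprung up from inside the neck against the underside of the cap's deck; origin: its middle at its top face, 94 mm above the tank's underside while the cap is locked. Locked, it pushes the cap up with 6 N, and 1.2 N more for each mm that the cap is pressed down; it bottoms at 4.5 mm.
- tray: Shallow steel drip tray, 130 (x) x 115 (y) x 14 mm, walls 3 mm, loose, 0.5 kg. Origin: centre of its underside; inner floor 3 mm above it.
- coverslips: Bystander: small square box of cover glasses, 36 x 36 x 16 mm.
- lens_tissue: Bystander: flat pack of lens tissue, 72 x 100 x 13 mm.
- immersion_oil: Bystander: small amber glass bottle with a black cap, 30 mm wide, 62 mm tall.
- adapter_ring: Bystander: dark metal ring, 42 mm wide, 21 mm tall. To its right (y below 0.05 m, x from 0.3 m on) stands a microscope half a metre high with a camera at its foot: keep the arm clear of it, cross over close to the base at 0.5 m height.
- usb_stick: Bystander: USB stick lying down, 18 x 51 x 9 mm.
- tank_neck (a point): Middle of the neck's mouth, level with its rim. Inside, teeth hold the cap's lugs until it is pressed 3 mm down (8 N; bottoms with 10 N). Pressed, it turns easily anticlockwise (from above) to a firm stop. The stop cannot be seen and its place differs from tank to tank: 0.65 to 1.45 rad. Only in the last 0.05 rad before it are the lugs free of the thread; the spring then lifts the cap 3 mm.
- tank_corner (a point): Front left corner of the tank, 60 mm to -x and 72.5 mm to +y of its middle, 30 mm up. About 0.25 N m is enough to feel the cap's stop; with more than about 0.5 N m the tank begins to turn on the bench, and about 8 N sideways slides it.

How it is judged:
By the outcome, as a careful person would: the job done as asked, in the order asked, and still so for the second after the job is handed in, with the robot touching nothing.
It also fails if it takes over 72 s, if anything falls off the work surface, if the arm or the gripper's body presses on something with over 40 N, if the wrist force passes 120 N, or if a joint passes its speed limit or range.

## Robot

A 6-joint arm with a two-finger parallel gripper is mounted at the origin on a cart in front of the work surface, level with it; the furniture and walls round the work are solid. World frame = base frame: x ahead of the robot, y to its left, z up, the work surface at z = 0. Lengths are in m, angles in degrees, forces in N, time in s.
With the tool pointing down it reaches from about 0.3 to 0.75 m from the base axis. Payload 8.5 kg.
Tool frame: the origin (TCP) lies at the very end of the fingers, on their centre line; the grasp point (between the pads) lies 19 mm behind it (env.hold_point_z is the distance from the TCP to the grasp point, in m); z points along the fingers, y is the line along which they close (so a half turn about z gives the same grasp; the last joint's range is limited). The gripper opens to 85 mm and grips with 20 to 120 N. Pads are 22 mm wide; open, the fingers measure 114 mm over their backs; the gripper's body (76 mm by 85 mm) begins 54 mm behind the grasp point. The pads swing forward as they close: fully open they stand 13 mm farther back than shut.
Start: joints at [60.487, 21.807, 74.336, -0, 83.858, -12.336], TCP at [0.162, 0.525, 0.231] pointing down, gripper open.
Joint ranges: [-178.18, 178.18], [-50.72, 133.34], [12.68, 142.11], [-81.47, 261.47], [9.98, 163.14], [-165.26, 165.26]. Speed limits (degrees/s): [136.94, 136.94, 180, 180, 180, 180].

## Interface

Orientations are given as a 3x3 rotation matrix whose columns are the frame's x, y, z axes.
In Python, from rig import env, optics gives the robot as it stands.
- The arm moves only by the shell command python3 -m jog 'ROWS' [OPENING] [FORCE]. ROWS is JSON, a list of rows, each an object with "linear": the shift along the tool's x, y, z in units of 40 mm (1.0 is 40 mm), a list of three; "roll": the turn about the tool's z in units of 5 degrees (1.0 is 5 degrees). A call has 1 to 12 rows; each row shifts and turns the commanded pose from where the row before left it, along the tool's axes as they then stand; what a row does not reach is not made up. A row lasts 1/12 s, in which the tool goes at most 41.7 mm and 7.16 degrees, less where a joint would pass 70% of its speed; a pose out of reach is approached as far as the arm can. A call is refused whole if a number of a shift passes 1 or a number of a turn 1, either way. A call with a gripper value outside its range is refused whole. OPENING is the opening, from -1 (shut) to 1 (fully open), set as the call begins (- or left out, the last holds). The fingers move at their own pace and stop on an object; FORCE is the grip in N (left out, the last holds). Time passes only in rows, so rows that do not move let the fingers close. It gives the time, the measured TCP pose, the force, the opening and the grip force at its end, in the units of the state.
- env.observe(): the state, without advancing time (a new reading comes with each control period).
- optics.get_image(name): name is "scene" or "side" or "wrist"; returns the picture (420x560x3 uint8, red, green, blue); there is no depth.
- optics.calibration(name): a dict with "fov_y" (degrees; the focal length in pixels is half the picture's height over the tangent of half this angle, whatever the lens; pixels are square), "cx", "cy" (the principal point, pixels), "T" (4x4, takes a point from camera to world coordinates). Camera axes: x right, y down, z forward; pixel columns grow to the right and rows downward; lengths in m; the calibration is good to about 2 mm. A picture is of the moment at which its call begins: read the wrist's pose just before it. calibration takes no time and is no camera call; for the wrist camera it gives the pose at the moment of the call.
- env.close_job(): hands the job in; it is judged then, once.
The state is a dict: "time_s": time; "q": joint angles; "qvel": joint speeds; "joint_efforts": joint torques, N m; "position": TCP position; "tool_rot": TCP orientation; "ft_force": force on the tool from outside, world axes, zero at the start; "wrist_torque": the same for the moment, N m; "grip_width": finger opening in m; "gripper_force": force on a finger pad.
Only numpy, scipy, OpenCV 4.12 (cv2) and the standard library are available. Lean on these libraries where they do the work, as an engineer would, in place of code of your own. Each camera call takes 0.05 s, during which the arm holds its last target. There are 200 camera calls.

## Working session

There is one attempt and no reset: what is moved stays moved. The work goes in short steps, Python scripts to look and compute and a shell command to move; the robot and the scene stay as the last step left them, time stands still between calls to the robot, and variables do not carry over. Pictures are saved under pics/ and viewed, at most 10 in all, crops included, and the job is handed in when it is done.

```bash
ls; mkdir -p pics
python3 - <<'E'
from rig import env, optics
import cv2,numpy as np
o=env.observe();print({k:np.round(v,3).tolist() for k,v in o.items()}, env.hold_point_z)
for n in ["scene","side","wrist"]:
    c=optics.calibration(n);print(n,c["fov_y"],c["cx"],c["cy"],np.round(c["T"],3).tolist(), {k:v for k,v in c.items() if k not in("T",)})
    cv2.imwrite(f"pics/{n}0.png",cv2.cvtColor(optics.get_image(n),cv2.COLOR_RGB2BGR))
E
```

```text
pics
{'time_s': 0.0, 'q': [60.487, 21.842, 74.386, -0.001, 83.857, -12.336], 'qvel': [0.051, -0.0, 0.0, -0.003, 0.008, -0.081], 'joint_efforts': [-0.001, -44.847, -23.128, -0.0, 0.005, 0.0], 'position': [0.162, 0.525, 0.231], 'tool_rot': [[-0.955, 0.295, -0.001], [0.295, 0.955, -0.001], [0.0, -0.001, -1.0]], 'ft_force': [0.578, -0.573, -0.281], 'wrist_torque': [-0.01, -0.038, 0.008], 'gripper_force': 0.0, 'grip_width': 0.086} 0.0187
scene 43.27739080937721 284.23548816086026 216.6067970467676 [[-0.862, -0.328, 0.387, 0.102], [-0.507, 0.557, -0.657, 1.119], [-0.0, -0.763, -0.646, 0.861], [0.0, 0.0, 0.0, 1.0]] {'fov_y': 43.27739080937721, 'cx': 284.23548816086026, 'cy': 216.6067970467676}
side 48.13163221193693 281.2358522561041 213.40309874636253 [[-0.918, -0.258, 0.3, 0.334], [-0.395, 0.557, -0.731, 0.952], [0.021, -0.79, -0.613, 0.625], [0.0, 0.0, 0.0, 1.0]] {'fov_y': 48.13163221193693, 'cx': 281.2358522561041, 'cy': 213.40309874636253}
wrist 58.05725601500694 281.4148142405648 215.58852261704226 [[0.295, 0.916, 0.273, 0.092], [0.955, -0.283, -0.087, 0.549], [-0.002, 0.286, -0.958, 0.373], [0.0, 0.0, 0.0, 1.0]] {'fov_y': 58.05725601500694, 'cx': 281.4148142405648, 'cy': 215.58852261704226}
```

View pics/scene0.png

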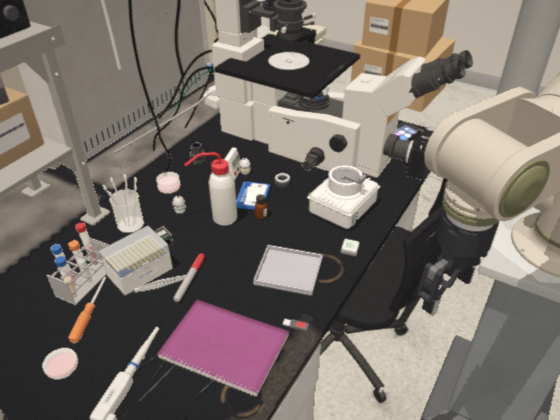

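View pics/side0.png

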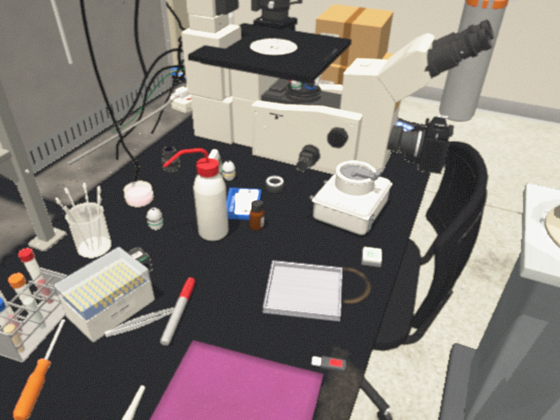

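View pics/wrist0.png

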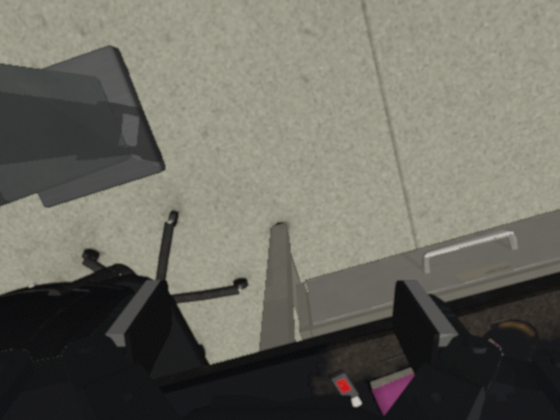

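The scene view shows the tank at about (345,195) with its neck mouth at (347,177), and the tray at about (290,270). In the side view the neck is at (355,178) and the tray at (305,290). Next I'll enlarge both.

```bash
cat > h.py <<'E'
import numpy as np,cv2
from rig import env,optics
def ray(cal,u,v):
    f=210/np.tan(np.radians(cal["fov_y"]/2)); d=np.array([(u-cal["cx"])/f,(v-cal["cy"])/f,1.])
    T=np.array(cal["T"]); return T[:3,3],T[:3,:3]@d
def plane(cal,u,v,z):
    o,d=ray(cal,u,v); return o+d*(z-o[2])/d[2]
def proj(cal,P):
    f=210/np.tan(np.radians(cal["fov_y"]/2));T=np.array(cal["T"]);p=T[:3,:3].T@(np.array(P)-T[:3,3])
    return np.array([cal["cx"]+f*p[0]/p[2],cal["cy"]+f*p[1]/p[2]])
def tri(obs):
    A=np.zeros((3,3));b=np.zeros(3)
    for cal,u,v in obs:
        o,d=ray(cal,u,v);d=d/np.linalg.norm(d);M=np.eye(3)-np.outer(d,d);A+=M;b+=M@o
    return np.linalg.solve(A,b)
def snap(n,name=None):
    c=optics.calibration(n);im=cv2.cvtColor(optics.get_image(n),cv2.COLOR_RGB2BGR)
    if name: cv2.imwrite("pics/"+name,im)
    return c,im
def st():
    o=env.observe();print({k:np.round(o[k],4).tolist() for k in("time_s","position","tool_rot","ft_force","wrist_torque","grip_width","gripper_force","q")})
E
python3 - <<'E'
import cv2,numpy as np
from h import *
a=cv2.imread("pics/scene0.png")[155:230,300:390];b=cv2.imread("pics/side0.png")[155:240,305:405]
A=cv2.resize(a,(400,333),interpolation=cv2.INTER_CUBIC);B=cv2.resize(b,(400,340),interpolation=cv2.INTER_CUBIC)
cv2.imwrite("pics/z.png",np.hstack([np.vstack([A,np.zeros((7,400,3),np.uint8)]),B]))
s=optics.calibration("scene");d=optics.calibration("side")
print("neck",plane(s,347,177,.106),plane(d,355,175,.106))
for c,L in((s,[(268,247),(322,249),(316,293),(254,288)]),(d,[(272,262),(342,267),(341,317),(265,313)])):
    print([plane(c,u,v,.014)[:2].round(3).tolist() for u,v in L])
E
```

```text
neck [0.49857553 0.14562114 0.106     ] [0.50243963 0.15370441 0.106     ]
[[0.587, 0.37], [0.476, 0.312], [0.425, 0.438], [0.545, 0.493]]
[[0.59, 0.367], [0.466, 0.325], [0.432, 0.439], [0.551, 0.483]]
```

View pics/z.png

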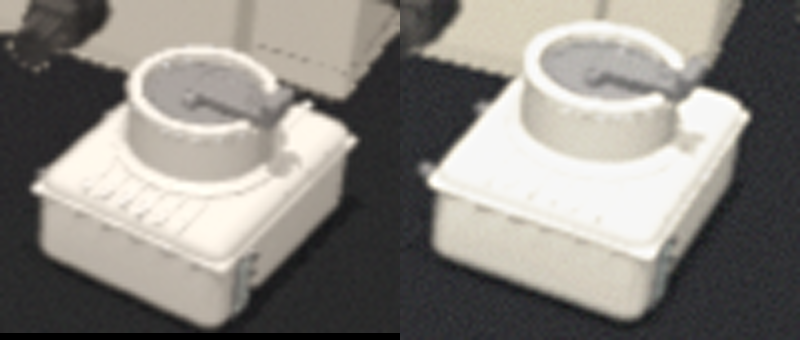

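The enlarged crops (3.4–4.4x) show the neck mouth as an ellipse, with the tab running from its middle, at zoomed (190,97), to the lip at (280,108), on the robot side. Rough yaw first.

Run:
```python
from h import *
s=optics.calibration("scene");d=optics.calibration("side")
S=lambda x,y:(300+x*90/400,155+y*75/333); D=lambda x,y:(305+(x-400)*100/400,155+y*85/340)
for n,c,F,h,l,rim in(("scene",s,S,(192,98),(280,102),[(127,85),(282,90),(205,48),(200,127)]),("side",d,D,(592,78),(688,80),[(523,62),(682,72),(605,22),(600,105)])):
    a=plane(c,*F(*h),.1055);b=plane(c,*F(*l),.1135)
    print(n,a,b,np.degrees(np.arctan2(*(a-b)[1::-1])))
    print([plane(c,*F(*r),.106)[:2].round(3).tolist() for r in rim], F(*h),F(*l))
print(tri([(s,*S(192,98)),(d,*D(592,78))]),tri([(s,*S(280,102)),(d,*D(688,80))]))
```

```text
scene [0.50664483 0.14991219 0.1055    ] [0.45996565 0.13946948 0.1135    ] 12.610138348951901
[[0.542, 0.158], [0.467, 0.119], [0.521, 0.104], [0.491, 0.172]] (343.2, 177.07207207207207) (363.0, 177.97297297297297)
side [0.5068249  0.15287503 0.1055    ] [0.4599034 0.1464158 0.1135   ] 7.8380974231887235
[[0.543, 0.154], [0.466, 0.129], [0.516, 0.098], [0.496, 0.176]] (353.0, 174.5) (377.0, 175.0)
[0.50901031 0.14381455 0.10016123] [0.46316997 0.1294013  0.10421224]
```

```bash
python3 -m jog '[{"linear":[-0.66,-0.39,-0.03],"roll":0},{"linear":[-0.66,-0.39,-0.03],"roll":0},{"linear":[-0.66,-0.39,-0.03],"roll":0},{"linear":[-0.66,-0.39,-0.03],"roll":0},{"linear":[-0.66,-0.39,-0.03],"roll":0},{"linear":[-0.66,-0.39,-0.03],"roll":0},{"linear":[-0.66,-0.39,-0.03],"roll":0},{"linear":[-0.66,-0.39,-0.03],"roll":0},{"linear":[-0.66,-0.39,-0.03],"roll":0},{"linear":[-0.66,-0.39,-0.03],"roll":0},{"linear":[-0.66,-0.39,-0.03],"roll":0},{"linear":[-0.66,-0.39,-0.03],"roll":0}]' 
python3 -m jog '[{"linear":[-0.66,-0.39,-0.03],"roll":0},{"linear":[-0.66,-0.39,-0.03],"roll":0},{"linear":[-0.66,-0.39,-0.03],"roll":0},{"linear":[-0.66,-0.39,-0.03],"roll":0},{"linear":[0,0,0],"roll":1},{"linear":[0,0,0],"roll":1},{"linear":[0,0,0],"roll":1},{"linear":[0,0,0],"roll":1}]'
python3 -c "from h import *; st()"
```

```text
time_s: 1.15
position: [0.4105, 0.2517, 0.2457]
tool_rot: [[-0.955, 0.295, -0.0], [0.295, 0.955, -0.0], [0.0, -0.0, -1.0]]
ft_force: [0.4, 0.3, 0.4]
grip_width: 0.0854
gripper_force: 0.0
time_s: 1.82
position: [0.4923, 0.162, 0.2502]
tool_rot: [[-0.794, 0.608, -0.001], [0.608, 0.794, -0.0], [0.001, -0.0, -1.0]]
ft_force: [-0.4, -0.8, 0.0]
grip_width: 0.0857
gripper_force: 0.0
{'time_s': 1.8167, 'position': [0.4923, 0.162, 0.2502], 'tool_rot': [[-0.7939, 0.6081, -0.0008], [0.6081, 0.7939, -0.0], [0.0006, -0.0005, -1.0]], 'ft_force': [-0.434, -0.7714, 0.0354], 'wrist_torque': [-0.0057, 0.0246, -0.0059], 'grip_width': 0.0857, 'gripper_force': 0.0, 'q': [5.1099, 17.8491, 77.2297, 0.0023, 84.9656, -47.44]}
```

```bash
python3 -m jog '[{"linear":[0,0,0],"roll":1},{"linear":[0,0,0],"roll":1},{"linear":[0,0,0],"roll":1},{"linear":[0,0,0],"roll":1},{"linear":[0,0,0],"roll":1},{"linear":[0,0,0],"roll":1},{"linear":[0,0,0],"roll":1},{"linear":[0,0,0],"roll":1},{"linear":[0,0,0],"roll":1},{"linear":[0,0,0],"roll":1},{"linear":[0,0,0],"roll":1},{"linear":[0,0,0],"roll":1}]' >/dev/null
python3 -m jog '[{"linear":[0,0,0],"roll":1},{"linear":[0,0,0],"roll":1},{"linear":[0,0,0],"roll":1},{"linear":[0,0,0],"roll":1},{"linear":[0,0,0],"roll":1},{"linear":[0,0,0],"roll":1},{"linear":[0,0,0],"roll":1},{"linear":[0,0,0],"roll":1},{"linear":[0,0,0],"roll":1},{"linear":[0,0,0],"roll":1},{"linear":[0,0,0],"roll":1},{"linear":[0,0,0],"roll":1}]' >/dev/null
python3 -m jog '[{"linear":[0,0,0],"roll":0.8},{"linear":[0,0,0],"roll":0},{"linear":[0,0,0],"roll":0}]'
python3 -c "
from h import *
st(); c,im=snap('wrist','w1.png'); np.savez('w1.npz',T=c['T'])"
```

```text
time_s: 4.07
position: [0.4922, 0.1622, 0.2504]
tool_rot: [[0.946, 0.325, -0.0], [0.325, -0.946, -0.0], [-0.0, -0.0, -1.0]]
ft_force: [0.5, -0.4, -0.1]
grip_width: 0.0855
gripper_force: 0.0
{'time_s': 4.0667, 'position': [0.4922, 0.1622, 0.2504], 'tool_rot': [[0.9458, 0.3247, -0.0004], [0.3247, -0.9458, -0.0], [-0.0004, -0.0001, -1.0]], 'ft_force': [0.5426, -0.392, -0.0533], 'wrist_torque': [-0.0206, -0.0252, 0.0026], 'grip_width': 0.0855, 'gripper_force': 0.0, 'q': [5.14, 17.8343, 77.2234, -0.0001, 84.9643, 76.1924]}
```

View pics/w1.png

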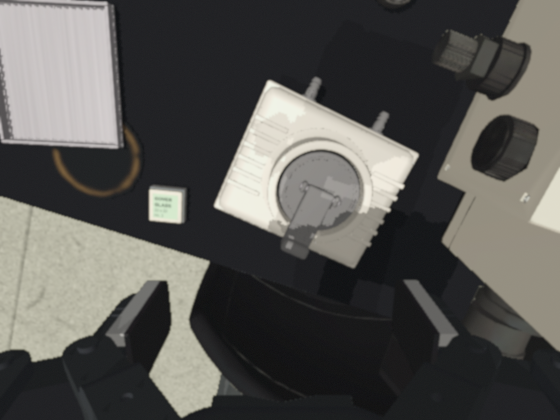

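The wrist view shows the neck centred at about (319,190), the tab running to its lip at about (295,247), the hose stubs at the top right, and the tray at the upper left. Measuring precisely.

Run:
```python
from h import *
im=cv2.imread("pics/w1.png");c=dict(optics.calibration("wrist"));c["T"]=np.load("w1.npz")["T"]
g=cv2.cvtColor(im,cv2.COLOR_BGR2GRAY)
# white mask of tank
m=((g>140)*255).astype(np.uint8);m[:,:200]=0;m[:,430:]=0;m[275:]=0
m=cv2.morphologyEx(m,cv2.MORPH_CLOSE,np.ones((25,25)))
m=cv2.morphologyEx(m,cv2.MORPH_OPEN,np.ones((15,15)))
cs=max(cv2.findContours(m,0,1)[0],key=cv2.contourArea)
W=np.array([plane(c,*p[0],.066)[:2] for p in cs],np.float32)
r=cv2.minAreaRect(W);print("tank rect",r)
# cap grey disc: circle of inner neck edge
hc=cv2.HoughCircles(cv2.medianBlur(g,3)[120:270,230:410],cv2.HOUGH_GRADIENT,1,5,param1=100,param2=15,minRadius=35,maxRadius=60)
for u,v,R in hc[0][:6]: print("circ",u+230,v+120,R,plane(c,u+230,v+120,.106).round(4),"R",R*np.linalg.norm(plane(c,320,190,.106)-plane(c,321,190,.106)))
a=im[125:275,220:420];cv2.imwrite("pics/w1z.png",cv2.resize(a,(800,600),interpolation=cv2.INTER_CUBIC))
```

```text
tank rect ((0.5080514550209045, 0.13849447667598724), (0.14531797170639038, 0.11987939476966858), 83.78654479980469)
circ 319.5 192.5 44.1 [0.5067 0.1382 0.106 ] R 0.03420637508022553
circ 317.5 185.5 49.3 [0.5114 0.1416 0.106 ] R 0.038239780582925174
circ 325.5 186.5 47.2 [0.5126 0.1354 0.106 ] R 0.03661090670630042
circ 316.5 199.5 59.4 [0.5007 0.1384 0.106 ] R 0.046073895742933524
circ 318.5 180.5 44.9 [0.5153 0.1422 0.106 ] R 0.03482690127978563
circ 313.5 180.5 42.9 [0.514  0.1459 0.106 ] R 0.03327559169866179
```

View pics/w1z.png

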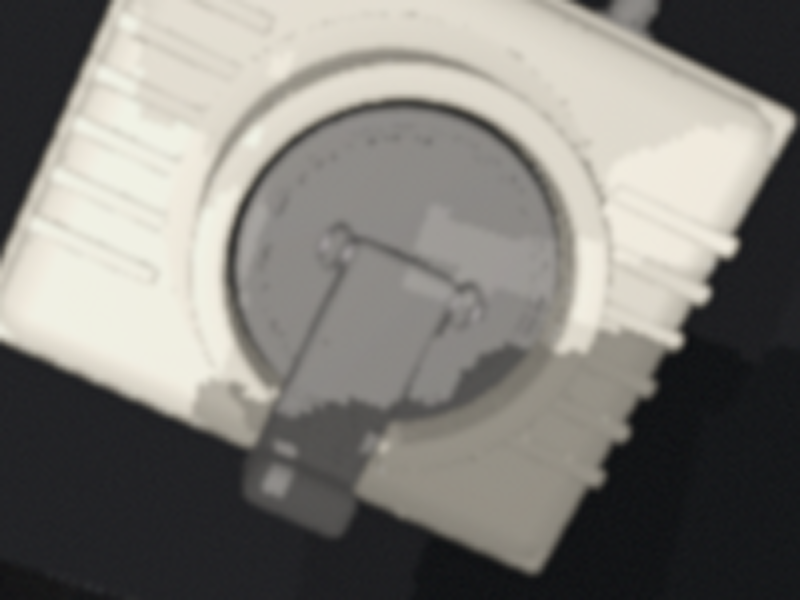

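The zoomed crop shows the hinge lugs at (338,243) and (467,303), the lip at about (300,500), and the rim circle centred near (403,258) with an outer radius of about 207.

Run:
```python
from h import *
c=dict(optics.calibration("wrist"));c["T"]=np.load("w1.npz")["T"]
P=lambda x,y,z:plane(c,220+(x+.5)/4-.5,125+(y+.5)/4-.5,z)
a,b=P(338,243,.107),P(467,303,.107);print("lugs",a,b,(a+b)/2,np.linalg.norm(a-b),"yaw",np.degrees(np.arctan2(*(a-b)[1::-1]))-90)
l,r=P(345,262,.1095),P(450,308,.1095);l2,r2=P(276,418,.1095),P(398,440,.1095)
print("tab left edge yaw",np.degrees(np.arctan2(*(l-l2)[1::-1])))
q=[P(*t,.119) for t in((243,490),(345,535),(272,440),(375,450))];print("lip",np.round(q,4).tolist())
# rim ellipse outer/inner points
out=[(193,270),(607,245),(395,52+8),(230,150),(590,170)]
inn=[(230,262),(405,100),(575,262),(300,130),(520,140),(262,370)]
for n,L in(("outer",out),("inner",inn)):
    W=np.array([P(*t,.106)[:2] for t in L]);A=np.c_[2*W,np.ones(len(W))];s=np.linalg.lstsq(A,(W**2).sum(1),rcond=None)[0];print(n,s[:2],np.sqrt(s[2]+s[0]**2+s[1]**2))
# tank corners top
k=[P(*t,.064) for t in((795,120),(535,575),(0,325))];print(np.round(k,4).tolist(),[np.degrees(np.arctan2(*(k[i]-k[j])[1::-1])) for i,j in((0,1),(2,1))])
```

```text
lugs [0.50828075 0.15150941 0.107     ] [0.50522693 0.12367559 0.107     ] [0.50675384 0.1375925  0.107     ] 0.02800084186705401 yaw -6.261219742710722
tab left edge yaw -3.533495544944979
lip [[0.4586, 0.1538, 0.119], [0.4562, 0.1319, 0.119], [0.4702, 0.1519, 0.119], [0.4747, 0.1325, 0.119]]
outer [0.50708908 0.13814173] 0.04027926762630617
inner [0.50669061 0.13774765] 0.033567581178447096
[[0.558, 0.0617, 0.064], [0.4402, 0.0746, 0.064], [0.458, 0.2115, 0.064]] [np.float64(-6.224054616429398), np.float64(82.5714607961906)]
```

```bash
python3 -m jog '[{"linear":[0,0,0],"roll":1},{"linear":[0,0,0],"roll":1},{"linear":[0,0,0],"roll":1},{"linear":[0,0,0],"roll":1},{"linear":[0,0,0],"roll":1},{"linear":[-0.41,0.28,0],"roll":0.03},{"linear":[-0.4,0.28,0],"roll":0},{"linear":[0,0,0.9],"roll":0},{"linear":[0,0,0.9],"roll":0},{"linear":[0,0,0.9],"roll":0},{"linear":[0,0,0],"roll":0},{"linear":[0,0,0],"roll":0}]' 0.0 20
python3 -c "
from h import *
st(); c,im=snap('wrist','w2.png'); np.savez('w2.npz',T=c['T'])"
```

```text
time_s: 5.12
position: [0.4573, 0.1435, 0.1424]
tool_rot: [[0.994, -0.109, -0.003], [-0.109, -0.994, -0.0], [-0.003, 0.0, -1.0]]
ft_force: [1.0, 0.3, 0.7]
grip_width: 0.0428
gripper_force: 0.0
{'time_s': 5.1167, 'position': [0.4573, 0.1435, 0.1424], 'tool_rot': [[0.994, -0.1091, -0.0028], [-0.1091, -0.994, -0.0002], [-0.0027, 0.0005, -1.0]], 'ft_force': [1.0136, 0.2693, 0.7467], 'wrist_torque': [-0.0463, -0.0243, -0.0442], 'grip_width': 0.0428, 'gripper_force': 0.0, 'q': [3.2256, 20.1358, 93.4007, -0.0023, 66.6225, 99.4913]}
```

View pics/w2.png

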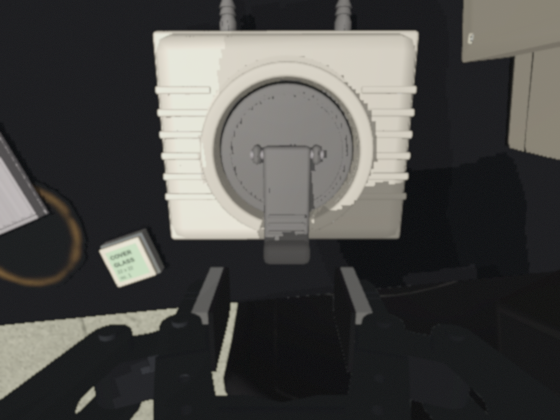

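The wrist view shows the tab straight in the picture: sides at u≈264 and 309, lip end at v≈262, neck centre about (287,149). The fingers are at u≈222 and 341. Checking the centring.

Run:
```python
from h import *
c=dict(optics.calibration("wrist"));c["T"]=np.load("w2.npz")["T"]
o=np.array([.4573,.1435]);R=np.array([[.994,-.109],[-.109,-.994]])
for n,u,v,z in(("lipL",264.5,241,.119),("lipR",309.5,241,.119),("lipnear",287,262,.117),("lugL",257,154,.107),("lugR",318,154,.107),("rimL",202,150,.106),("rimR",373,150,.106),("rimtop",287,63,.106)):
    p=plane(c,u,v,z)[:2];print(n,p.round(4),"tool xy mm",((p-o)@R*1000).round(1))
print(proj(c,[*o,.1424]))
```

```text
lipL [0.4685 0.1522] tool xy mm [10.2 -9.9]
lipR [0.4662 0.1314] tool xy mm [10.2 11.1]
lipnear [0.4559 0.143 ] tool xy mm [-1.4  0.7]
lugL [0.5075 0.1515] tool xy mm [ 49.  -13.4]
lugR [0.5044 0.1231] tool xy mm [49.  15.1]
rimL [0.512  0.1769] tool xy mm [ 50.7 -39.2]
rimR [0.5032 0.0973] tool xy mm [50.7 41. ]
rimtop [0.5454 0.1333] tool xy mm [88.7  0.5]
[286.32244419 283.88790004]
```

```bash
python3 -m jog '[{"linear":[0,0.016,0.48],"roll":0},{"linear":[0,0,0.48],"roll":0},{"linear":[0,0,0],"roll":0},{"linear":[0,0,0],"roll":0},{"linear":[0,0,0],"roll":0}]' -0.35 20
python3 -m jog '[{"linear":[0,0,0],"roll":0},{"linear":[0,0,0],"roll":0},{"linear":[0,0,0],"roll":0},{"linear":[0,0,0],"roll":0},{"linear":[0,0,0],"roll":0}]' -1 20
python3 -c "
from h import *
st()"
```

```text
time_s: 5.58
position: [0.4587, 0.143, 0.1061]
tool_rot: [[0.994, -0.11, 0.003], [-0.11, -0.994, 0.0], [0.003, -0.001, -1.0]]
ft_force: [-0.4, -1.0, 1.0]
grip_width: 0.0276
gripper_force: 0.0
time_s: 6.0
position: [0.4582, 0.1427, 0.1047]
tool_rot: [[0.994, -0.11, 0.002], [-0.11, -0.994, -0.0], [0.002, 0.0, -1.0]]
ft_force: [1.1, -3.8, 3.8]
grip_width: 0.0211
gripper_force: 24.1
{'time_s': 6.0, 'position': [0.4582, 0.1427, 0.1047], 'tool_rot': [[0.9939, -0.1103, 0.0018], [-0.1103, -0.9939, -0.0003], [0.0019, 0.0001, -1.0]], 'ft_force': [1.1026, -3.7831, 3.8339], 'wrist_torque': [-0.7014, -0.2719, -0.0937], 'grip_width': 0.0211, 'gripper_force': 24.0782, 'q': [3.1367, 23.0208, 96.4407, -0.0253, 60.434, 99.482]}
```

```bash
python3 -m jog '[{"linear":[0.021,0.005,-0.087],"roll":0},{"linear":[0.021,0,-0.087],"roll":0},{"linear":[0.034,0,-0.083],"roll":0},{"linear":[0.034,0,-0.083],"roll":0},{"linear":[0.046,0,-0.076],"roll":0},{"linear":[0.046,0,-0.076],"roll":0}]'
python3 -m jog '[{"linear":[0.058,0,-0.068],"roll":0},{"linear":[0.058,0,-0.068],"roll":0},{"linear":[0.068,0,-0.058],"roll":0},{"linear":[0.068,0,-0.058],"roll":0},{"linear":[0,0,0],"roll":0}]'
python3 -c "
from h import *
st();snap('scene','s3.png');snap('side','d3.png')
a=cv2.imread('pics/s3.png')[145:225,300:400];b=cv2.imread('pics/d3.png')[145:225,305:405]
cv2.imwrite('pics/z3.png',np.hstack([cv2.resize(t,(400,320),interpolation=2) for t in(a,b)]))"
```

```text
time_s: 6.5
position: [0.465, 0.1418, 0.1238]
tool_rot: [[0.994, -0.11, -0.002], [-0.11, -0.994, -0.0], [-0.002, 0.0, -1.0]]
ft_force: [-1.2, -2.9, -4.6]
grip_width: 0.0213
gripper_force: 21.5
time_s: 6.92
position: [0.4759, 0.1406, 0.1344]
tool_rot: [[0.994, -0.11, 0.0], [-0.11, -0.994, -0.0], [0.0, -0.0, -1.0]]
ft_force: [-5.1, -2.1, 1.8]
grip_width: 0.021
gripper_force: 21.4
{'time_s': 6.9167, 'position': [0.4759, 0.1406, 0.1344], 'tool_rot': [[0.9939, -0.1102, 0.0002], [-0.1102, -0.9939, -0.0], [0.0002, -0.0, -1.0]], 'ft_force': [-5.1172, -2.0519, 1.8272], 'wrist_torque': [-0.4697, 0.8961, -0.1078], 'grip_width': 0.021, 'gripper_force': 21.404, 'q': [2.7647, 22.153, 91.6111, -0.001, 66.2262, 99.0944]}
```

View pics/z3.png

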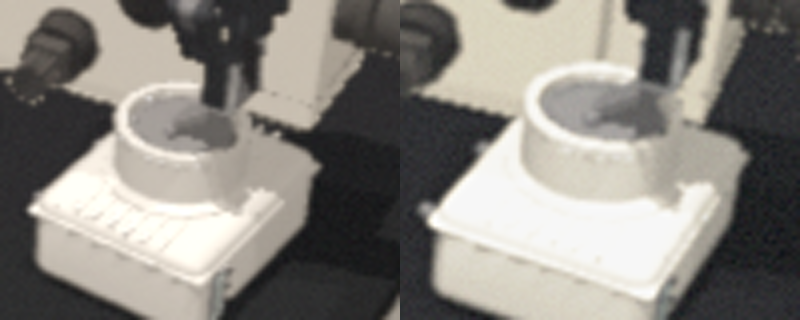

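The crops show the tab swung up to roughly 40°, still held in the grip, with the tank in place. I'll carry on round the arc, easing slightly outward.

```bash
python3 -m jog '[{"linear":[0.066,0,-0.060],"roll":0},{"linear":[0.072,0,-0.060],"roll":0},{"linear":[0.080,0,-0.037],"roll":0},{"linear":[0.083,0,-0.034],"roll":0}]'
python3 -m jog '[{"linear":[0.087,0,-0.021],"roll":0},{"linear":[0.087,0,-0.021],"roll":0},{"linear":[0.089,0,-0.007],"roll":0},{"linear":[0,0,0],"roll":0}]'
python3 -c "
from h import *
st()"
```

```text
time_s: 7.35
position: [0.4877, 0.1394, 0.1418]
tool_rot: [[0.994, -0.11, -0.0], [-0.11, -0.994, 0.0], [-0.0, -0.0, -1.0]]
ft_force: [-5.3, -2.8, -0.1]
grip_width: 0.0212
gripper_force: 20.8
time_s: 7.68
position: [0.4989, 0.1383, 0.1443]
tool_rot: [[0.994, -0.11, 0.001], [-0.11, -0.994, 0.0], [0.001, -0.001, -1.0]]
ft_force: [-5.4, -1.5, 3.4]
grip_width: 0.0212
gripper_force: 21.0
{'time_s': 7.6833, 'position': [0.4989, 0.1383, 0.1443], 'tool_rot': [[0.9939, -0.1102, 0.0015], [-0.1102, -0.9939, 0.0005], [0.0014, -0.0006, -1.0]], 'ft_force': [-5.3801, -1.506, 3.3899], 'wrist_torque': [-0.2594, 0.9148, 0.0302], 'grip_width': 0.0212, 'gripper_force': 21.0284, 'q': [2.3641, 23.3472, 87.5591, 0.0254, 69.0086, 98.68]}
```

```bash
python3 -m jog '[{"linear":[0.075,0,-0.015],"roll":0},{"linear":[0.075,0,0],"roll":0},{"linear":[0.07,0,0],"roll":0},{"linear":[0,0,0],"roll":0}]'
python3 -m jog '[{"linear":[0.025,0,0],"roll":0},{"linear":[0.025,0,0],"roll":0},{"linear":[0,0,0],"roll":0}]'
python3 -c "
from h import *
st();snap('scene','s4.png');snap('side','d4.png')
a=cv2.imread('pics/s4.png')[145:225,300:400];b=cv2.imread('pics/d4.png')[145:225,305:405]
cv2.imwrite('pics/z4.png',np.hstack([cv2.resize(t,(400,320),interpolation=2) for t in(a,b)]))"
```

```text
time_s: 8.02
position: [0.5077, 0.1373, 0.145]
tool_rot: [[0.994, -0.11, 0.002], [-0.11, -0.994, 0.0], [0.002, -0.001, -1.0]]
ft_force: [-4.0, -2.3, 5.4]
grip_width: 0.0213
gripper_force: 20.5
time_s: 8.27
position: [0.5095, 0.1371, 0.1451]
tool_rot: [[0.994, -0.11, 0.002], [-0.11, -0.994, 0.0], [0.002, -0.0, -1.0]]
ft_force: [-3.8, -1.6, 5.3]
grip_width: 0.0212
gripper_force: 20.4
{'time_s': 8.2667, 'position': [0.5095, 0.1371, 0.1451], 'tool_rot': [[0.9939, -0.1101, 0.0021], [-0.1101, -0.9939, 0.0003], [0.0021, -0.0005, -1.0]], 'ft_force': [-3.8304, -1.6049, 5.3386], 'wrist_torque': [-0.3724, 0.8297, -0.0303], 'grip_width': 0.0212, 'gripper_force': 20.3659, 'q': [2.1853, 24.1758, 85.974, 0.011, 69.7266, 98.5046]}
```

```bash
python3 -m jog '[{"linear":[0,0,0],"roll":0},{"linear":[0,0,0],"roll":0},{"linear":[0,0,0],"roll":0},{"linear":[0,0,-0.5],"roll":0},{"linear":[0,0,-0.7],"roll":0},{"linear":[0.4,0,-0.3],"roll":0},{"linear":[0,0,0],"roll":0},{"linear":[0,0,0],"roll":0}]' 0.2
python3 -c "
from h import *
st();c,im=snap('wrist','w4.png');np.savez('w4.npz',T=c['T']);snap('scene','s4.png');snap('side','d4.png')
a=cv2.imread('pics/s4.png')[145:225,300:400];b=cv2.imread('pics/d4.png')[145:225,305:405]
cv2.imwrite('pics/z4.png',np.vstack([np.hstack([cv2.resize(t,(400,320),interpolation=2) for t in(a,b)]),cv2.resize(im[80:290,100:500],(800,420))])[:600])"
```

```text
time_s: 9.03
position: [0.5249, 0.1353, 0.2038]
tool_rot: [[0.994, -0.11, 0.001], [-0.11, -0.994, 0.0], [0.001, -0.0, -1.0]]
ft_force: [-0.4, 1.5, -0.2]
grip_width: 0.0513
gripper_force: 0.0
{'time_s': 9.0333, 'position': [0.5249, 0.1353, 0.2038], 'tool_rot': [[0.9939, -0.1104, 0.0009], [-0.1104, -0.9939, 0.0003], [0.0009, -0.0004, -1.0]], 'ft_force': [-0.448, 1.5114, -0.2429], 'wrist_torque': [0.0171, -0.0135, -0.0117], 'grip_width': 0.0513, 'gripper_force': 0.0, 'q': [1.9243, 22.2264, 78.4039, 0.0133, 79.3171, 98.2591]}
```

View pics/z4.png

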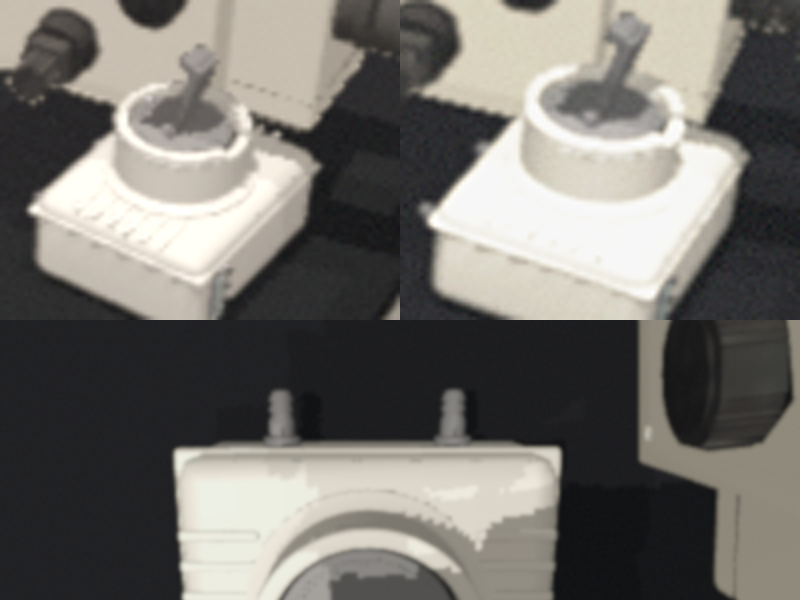

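The tab leans toward the robot, short of upright. Its lip is at about (350,159.5) in the scene picture and (362,152.5) in the side picture. The tank is where it was. Estimating the angle.

Run:
```python
from h import *
H=np.array([.5072,.1380,.1055]);e=np.array([.994,-.109,0])
s=optics.calibration("scene");d=optics.calibration("side")
# calibration offset from neck mouth: folded-lip obs earlier scene(363,178) side(377,175)
for th in(0,60,65,70,75,80,85,90):
    c,q=np.cos(np.radians(th)),np.sin(np.radians(th))
    P=H+e*(-.046*c+.008*q)+np.array([0,0,.046*q+.008*c]); print(th,proj(s,P).round(1),proj(d,P).round(1))
print("hinge",proj(s,H),proj(d,H),"obs",(343.2,177.1),(353,174.5))
w=dict(optics.calibration("wrist"))
im=cv2.imread("pics/w4.png");w["T"]=np.load("w4.npz")["T"]
for th in(60,70,80,90):
    c,q=np.cos(np.radians(th)),np.sin(np.radians(th));P=H+e*(-.049*c+.013*q)+np.array([0,0,.049*q+.013*c]);print(th,proj(w,P).round(1))
print(im[195:400:5,285].mean(1).astype(int).tolist())
```

```text
0 [361.8 178.5] [376.6 174. ]
60 [352.3 161.8] [365.  154.5]
65 [350.9 160.8] [363.2 153.4]
70 [349.5 160. ] [361.4 152.5]
75 [348.1 159.2] [359.6 151.7]
80 [346.6 158.6] [357.7 151.1]
85 [345.1 158. ] [355.8 150.6]
90 [343.7 157.7] [353.9 150.3]
hinge [345.11430578 174.52069531] [354.8778926  170.86317552] obs (343.2, 177.1) (353, 174.5)
60 [283.7 293.7]
70 [283.7 280.9]
80 [283.7 266.3]
90 [283.7 250.4]
[123, 128, 135, 80, 80, 80, 80, 80, 74, 71, 71, 72, 71, 71, 79, 70, 76, 80, 129, 126, 122, 34, 30, 30, 29, 29, 29, 21, 20, 20, 20, 20, 21, 20, 19, 20, 21, 19, 19, 18, 19]
```

```bash
python3 -m jog '[{"linear":[-0.7,0,0],"roll":0},{"linear":[-0.7,0,0],"roll":0},{"linear":[0,0,0.5],"roll":0},{"linear":[0,0,0.5],"roll":0},{"linear":[0,0,0.5],"roll":0},{"linear":[0,0,0],"roll":0},{"linear":[0.1,0,0],"roll":0},{"linear":[0.1,0,0],"roll":0},{"linear":[0.1,0,0],"roll":0},{"linear":[0.1,0,0],"roll":0},{"linear":[0,0,0],"roll":0},{"linear":[0,0,0],"roll":0}]' -1 20
python3 -m jog '[{"linear":[0.06,0,0],"roll":0},{"linear":[0.06,0,0],"roll":0},{"linear":[0,0,0],"roll":0}]'
python3 -c "
from h import *
o=env.observe();p=o['position']-np.array([.5072,.138,0]);print(p@np.array([.994,-.109,0]),o['wrist_torque'])"
```

```text
time_s: 10.18
position: [0.4853, 0.1396, 0.1444]
tool_rot: [[0.994, -0.11, 0.001], [-0.11, -0.994, 0.0], [0.001, -0.0, -1.0]]
ft_force: [-0.1, -0.5, 0.2]
grip_width: 0.0001
gripper_force: 0.0
time_s: 10.43
position: [0.49, 0.1391, 0.1442]
tool_rot: [[0.994, -0.11, 0.0], [-0.11, -0.994, -0.0], [0.0, -0.0, -1.0]]
ft_force: [0.4, 0.3, 0.5]
grip_width: -0.0001
gripper_force: 0.1
-0.017197631478868596 [-0.03869896  0.03717742 -0.04188618]
```

```bash
for i in 1; do python3 -m jog '[{"linear":[0.04,0,0],"roll":0},{"linear":[0.03,0,0],"roll":0},{"linear":[0,0,0],"roll":0}]'; done
python3 -m jog '[{"linear":[0.025,0,0],"roll":0},{"linear":[0.0,0,0],"roll":0},{"linear":[0,0,0],"roll":0}]'
python3 -c "
from h import *
o=env.observe();p=o['position']-np.array([.5072,.138,0]);print(p@np.array([.994,-.109,0]),o['wrist_torque'])
c,im=snap('side','d5.png');snap('scene','s5.png')
print('ok')"
```

```text
time_s: 10.68
position: [0.4926, 0.1387, 0.1441]
tool_rot: [[0.994, -0.11, 0.0], [-0.11, -0.994, -0.0], [0.0, 0.0, -1.0]]
ft_force: [-0.0, -0.0, 0.5]
grip_width: -0.0001
gripper_force: 0.1
time_s: 10.93
position: [0.4935, 0.1387, 0.1441]
tool_rot: [[0.994, -0.11, 0.0], [-0.11, -0.994, -0.0], [0.0, 0.0, -1.0]]
ft_force: [-0.7, -0.1, -0.3]
grip_width: -0.0
gripper_force: 0.2
-0.013709237507269677 [-0.02941967 -0.01440452 -0.0456205 ]
ok
```

```bash
python3 -m jog '[{"linear":[0.03,0,0],"roll":0},{"linear":[0.0,0,0],"roll":0},{"linear":[0,0,0],"roll":0}]' | grep -E "pos|ft"
python3 -m jog '[{"linear":[0.03,0,0],"roll":0},{"linear":[0.0,0,0],"roll":0},{"linear":[0,0,0],"roll":0}]'| grep -E "pos|ft"
python3 -c "
from h import *
o=env.observe();p=o['position']-np.array([.5072,.138,0]);print(p@np.array([.994,-.109,0]),o['wrist_torque'])
c,im=snap('side','d5.png');c,im2=snap('scene','s5.png')
cv2.imwrite('pics/z5.png',np.hstack([cv2.resize(t,(400,320),interpolation=2) for t in(im2[145:225,300:400],im[145:225,305:405])]))"
```

```text
position: [0.4942, 0.1386, 0.144]
ft_force: [-2.8, 0.6, 1.7]
position: [0.4953, 0.1385, 0.1438]
ft_force: [-5.5, 1.1, 0.5]
-0.011899973635161631 [ 0.07330296  0.8251801  -0.06009111]
```

```bash
python3 -m jog '[{"linear":[-0.25,0,0],"roll":0},{"linear":[0,0,-0.7],"roll":0},{"linear":[0,0,-0.7],"roll":0},{"linear":[0.27,0,0],"roll":0},{"linear":[0.265,0,0],"roll":0},{"linear":[0,0,0],"roll":0},{"linear":[0,0,0],"roll":0},{"linear":[0,0,0],"roll":0}]' 0.0 20
python3 -c "
from h import *
st();c,im=snap('wrist','w6.png');c1,a=snap('scene','s6.png');c1,b=snap('side','d6.png');np.savez('w6.npz',T=c['T'])
cv2.imwrite('pics/z6.png',np.hstack([np.vstack([cv2.resize(t,(300,240),interpolation=2) for t in(a[145:225,300:400],b[145:225,305:405])]),cv2.resize(im[180:420,160:410],(500,480),interpolation=2)]))"
```

```text
time_s: 12.3
position: [0.5066, 0.1372, 0.1998]
tool_rot: [[0.994, -0.11, -0.0], [-0.11, -0.994, -0.0], [-0.0, 0.0, -1.0]]
ft_force: [0.7, -0.1, 0.6]
grip_width: 0.0426
gripper_force: 0.0
{'time_s': 12.3, 'position': [0.5066, 0.1372, 0.1998], 'tool_rot': [[0.9939, -0.1102, -0.0004], [-0.1102, -0.9939, -0.0], [-0.0004, 0.0001, -1.0]], 'ft_force': [0.7046, -0.1012, 0.5556], 'wrist_torque': [0.0442, -0.0232, 0.0136], 'grip_width': 0.0426, 'gripper_force': 0.0, 'q': [2.2195, 20.7821, 81.4412, -0.0012, 77.7981, 98.5455]}
```

View pics/z6.png

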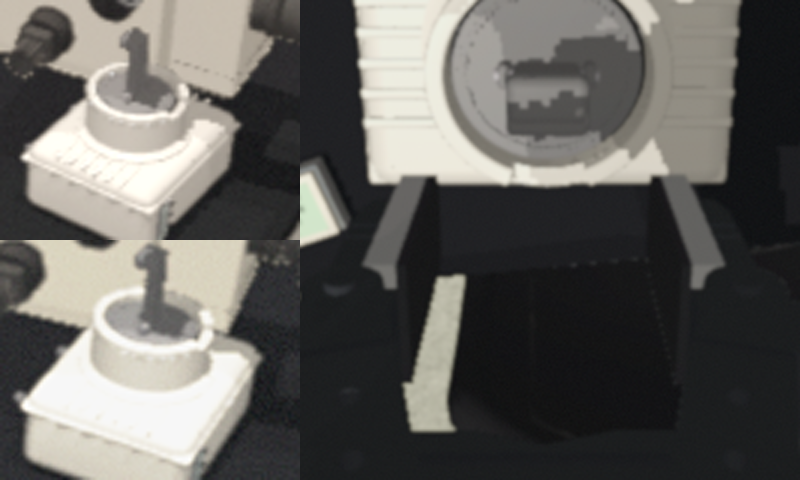

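The tab is upright in both side pictures, with its lip on the far side. In the wrist view it lies between u=263.5 and 306, and the neck's inner edge is at u=233.5 and 331.5. Checking the centring one last time.

Run:
```python
from h import *
w=dict(optics.calibration("wrist"));w["T"]=np.load("w6.npz")["T"]
o=np.array([.5066,.1372]);R=np.array([[.9939,-.1102],[-.1102,-.9939]])
for n,u,v,z in(("tabL",263.5,230,.154),("tabR",306,230,.154),("rimoutL",373-1000,0,0),("inL",233.5,212,.106),("inR",331.5,212,.106),("inbot",282.5,262,.106),("outL",227-0,212,.106),("lugL",262,216,.109),("lugR",306,216,.109)):
    if u<0: continue
    print(n,((plane(w,u,v,z)[:2]-o)@R*1000).round(1))
im=cv2.cvtColor(cv2.imread("pics/w6.png"),cv2.COLOR_BGR2GRAY)
m=((im>125)*255).astype(np.uint8);m[:,:180]=0;m[:,540:]=0;m[276:]=0
m=cv2.morphologyEx(m,cv2.MORPH_CLOSE,np.ones((21,21)))
c=max(cv2.findContours(m,0,1)[0],key=cv2.contourArea);W=np.array([plane(w,*p[0],.066)[:2] for p in c],np.float32);print(cv2.minAreaRect(W))
```

```text
tabL [  7.9 -11.5]
tabR [ 7.9 10.9]
inL [  3.9 -33.1]
inR [ 3.8 30.6]
inbot [-31.4  -1.3]
outL [  3.9 -37.4]
lugL [  2.  -14.5]
lugR [ 2.  13.8]
((0.5174745321273804, 0.13658195734024048), (0.14303435385227203, 0.13711534440517426), 83.31011962890625)
```

```bash
python3 -m jog '[{"linear":[0.03,-0.01,0.7],"roll":0},{"linear":[0,0,0.7],"roll":0},{"linear":[0,0,0.5],"roll":0},{"linear":[0,0,0.29],"roll":0},{"linear":[0,0,0],"roll":0},{"linear":[0,0,0],"roll":0},{"linear":[0,0,0],"roll":0}]' -0.35 20
python3 -m jog '[{"linear":[0,0,0],"roll":0},{"linear":[0,0,0],"roll":0},{"linear":[0,0,0],"roll":0},{"linear":[0,0,0],"roll":0}]' -1 20
python3 -c "
from h import *
st()"
```

```text
time_s: 13.03
position: [0.5088, 0.1375, 0.1134]
tool_rot: [[0.994, -0.11, 0.002], [-0.11, -0.994, 0.0], [0.002, -0.0, -1.0]]
ft_force: [-0.5, 0.8, -0.5]
grip_width: 0.0276
gripper_force: 0.0
time_s: 13.37
position: [0.5088, 0.137, 0.1135]
tool_rot: [[0.994, -0.11, 0.002], [-0.11, -0.994, -0.001], [0.002, 0.001, -1.0]]
ft_force: [-1.0, -5.5, 6.6]
grip_width: 0.0218
gripper_force: 21.8
{'time_s': 13.3667, 'position': [0.5088, 0.137, 0.1135], 'tool_rot': [[0.9939, -0.1101, 0.0018], [-0.1101, -0.9939, -0.0009], [0.0019, 0.0007, -1.0]], 'ft_force': [-0.9801, -5.486, 6.5875], 'wrist_torque': [-0.8437, 0.3252, 0.069], 'grip_width': 0.0218, 'gripper_force': 21.7553, 'q': [2.2104, 26.2975, 88.4911, -0.061, 65.1078, 98.5569]}
```

```bash
python3 -m jog '[{"linear":[0,0.012,0],"roll":0},{"linear":[0,0,0],"roll":0},{"linear":[0,0,0],"roll":0}]' -1 70 | grep -E "pos|ft|gri"
python3 -m jog '[{"linear":[0,0,0.02],"roll":0},{"linear":[0,0,0.0],"roll":0},{"linear":[0,0,0],"roll":0}]' | grep -E "pos|ft|gri"
python3 -c "
from h import *
print(env.observe()['wrist_torque'])"
```

```text
position: [0.5087, 0.1369, 0.1132]
ft_force: [-1.3, -2.8, 6.1]
grip_width: 0.0208
gripper_force: 68.3
position: [0.5088, 0.1368, 0.1125]
ft_force: [-1.7, -3.2, 7.7]
grip_width: 0.021
gripper_force: 68.5
[-0.56011424  0.19850653  0.14721928]
```

```bash
python3 -m jog '[{"linear":[0,0.01,0.03],"roll":0},{"linear":[0,0,0.0],"roll":0},{"linear":[0,0,0],"roll":0}]'  | grep -E "pos|ft|gri"
python3 -m jog '[{"linear":[0,0,0.02],"roll":0},{"linear":[0,0,0.0],"roll":0},{"linear":[0,0,0],"roll":0}]' | grep -E "pos|ft|gri"
python3 -c "
from h import *
print(env.observe()['wrist_torque'])"
```

```text
position: [0.5088, 0.1367, 0.1113]
ft_force: [-0.9, -1.7, 7.6]
grip_width: 0.0209
gripper_force: 68.7
position: [0.5088, 0.1367, 0.1107]
ft_force: [-1.3, -2.2, 8.3]
grip_width: 0.021
gripper_force: 68.7
[-0.30107806  0.1528148   0.08328383]
```

```bash
python3 -m jog '[{"linear":[0,0,0.02],"roll":0},{"linear":[0,0,0.0],"roll":0},{"linear":[0,0,0],"roll":0}]'  | grep -E "pos|ft|gri"
python3 -m jog '[{"linear":[0,0,0],"roll":-0.3},{"linear":[0,0,0.0],"roll":-0.5},{"linear":[0,0,0],"roll":-0.2},{"linear":[0,0,0],"roll":0}]' | grep -E "pos|ft|gri"
python3 -c "
from h import *
o=env.observe();print(o['wrist_torque'],np.degrees(np.arctan2(o['tool_rot'][1][0],o['tool_rot'][0][0])))"
```

```text
position: [0.5088, 0.1367, 0.11]
ft_force: [-2.5, -2.7, 11.1]
grip_width: 0.0212
gripper_force: 68.7
position: [0.5091, 0.137, 0.11]
ft_force: [-0.7, -1.0, 8.6]
grip_width: 0.0208
gripper_force: 68.6
[ 0.06826316  0.09990586 -0.07868143] -1.2972270453501675
```

```bash
cat > q.py <<'E'
from h import *
o=env.observe();print(round(o['time_s'],2),'pos',np.round(o['position'],4),'F',np.round(o['ft_force'],1),'Tz',np.round(o['wrist_torque'][2],3),'yaw',round(np.degrees(np.arctan2(o['tool_rot'][1][0],o['tool_rot'][0][0]))+6.3,2),round(o['grip_width'],4))
E
python3 -m jog '[{"linear":[0,0,0],"roll":-0.5},{"linear":[0,0,0.0],"roll":-0.5},{"linear":[0,0,0],"roll":-0.5},{"linear":[0,0,0],"roll":-0.5},{"linear":[0,0,0],"roll":0}]' >/dev/null; python3 q.py
python3 -m jog '[{"linear":[0,0,0],"roll":-0.5},{"linear":[0,0,0.0],"roll":-0.5},{"linear":[0,0,0],"roll":-0.5},{"linear":[0,0,0],"roll":-0.5},{"linear":[0,0,0],"roll":0}]' >/dev/null; python3 q.py
```

```text
15.37 pos [0.5091 0.137  0.11  ] F [-1.3 -0.3  9. ] Tz -0.071 yaw 15.08 0.0209
15.78 pos [0.5092 0.1371 0.11  ] F [ 0.1 -0.3  8. ] Tz -0.014 yaw 25.08 0.0211
```

Turning freely, with small side forces. I'll continue to about 35° and then take smaller steps.

```bash
python3 -m jog '[{"linear":[0,0,0],"roll":-0.5},{"linear":[0,0,0.0],"roll":-0.5},{"linear":[0,0,0],"roll":-0.5},{"linear":[0,0,0],"roll":-0.3},{"linear":[0,0,0],"roll":0}]' >/dev/null; python3 q.py
python3 -m jog '[{"linear":[0,0,0],"roll":-0.2},{"linear":[0,0,0],"roll":-0.2},{"linear":[0,0,0],"roll":0}]' >/dev/null; python3 q.py
python3 -m jog '[{"linear":[0,0,0],"roll":-0.2},{"linear":[0,0,0],"roll":-0.2},{"linear":[0,0,0],"roll":0}]' >/dev/null; python3 q.py
python3 -m jog '[{"linear":[0,0,0],"roll":-0.2},{"linear":[0,0,0],"roll":-0.2},{"linear":[0,0,0],"roll":0}]' >/dev/null; python3 q.py
```

```text
16.2 pos [0.509 0.137 0.11 ] F [-1.7 -0.1  9.1] Tz -0.083 yaw 34.02 0.0212
16.45 pos [0.509 0.137 0.11 ] F [-1.1 -0.3  9.6] Tz -0.107 yaw 35.99 0.021
16.7 pos [0.5089 0.137  0.1099] F [-0.9 -1.6  8.4] Tz -0.197 yaw 37.99 0.0207
16.95 pos [0.5089 0.1369 0.1099] F [-1.3 -1.3  9.9] Tz -0.329 yaw 39.97 0.021
```

```bash
python3 -m jog '[{"linear":[0,0,0],"roll":0},{"linear":[0,0,0],"roll":0}]' >/dev/null; python3 q.py
python3 -m jog '[{"linear":[0,0,0],"roll":-0.1},{"linear":[0,0,0],"roll":0}]' >/dev/null; python3 q.py
```

```text
17.12 pos [0.5089 0.1369 0.1099] F [ 0.  -0.9 10.1] Tz -0.375 yaw 39.92 0.0212
17.28 pos [0.5088 0.1369 0.1099] F [-1.2 -1.3 10.1] Tz -0.45 yaw 40.42 0.0207
```

```bash
python3 -m jog '[{"linear":[0,0,0],"roll":0.3},{"linear":[0,0,0],"roll":0},{"linear":[0,0,-0.04],"roll":0},{"linear":[0,0,-0.04],"roll":0},{"linear":[0,0,0],"roll":0}]' >/dev/null; python3 q.py
python3 -m jog '[{"linear":[0,0,-0.04],"roll":0},{"linear":[0,0,-0.04],"roll":0},{"linear":[0,0,0],"roll":0}]' >/dev/null; python3 q.py
```

```text
17.7 pos [0.5087 0.1369 0.1128] F [ 0.6 -0.2  6.9] Tz -0.078 yaw 38.96 0.0216
17.95 pos [0.5085 0.1368 0.1155] F [1.1 1.3 3. ] Tz -0.072 yaw 38.97 0.0207
```

```bash
python3 -m jog '[{"linear":[0,0,-0.05],"roll":0},{"linear":[0,0,-0.05],"roll":0},{"linear":[0,0,0],"roll":0}]' >/dev/null; python3 q.py
python3 -m jog '[{"linear":[0,0,-0.1],"roll":0},{"linear":[0,0,-0.1],"roll":0},{"linear":[0,0,0],"roll":0}]' >/dev/null; python3 q.py
```

```text
18.2 pos [0.5079 0.1366 0.1192] F [-0.3 -0.8 -0.7] Tz -0.002 yaw 38.98 0.0207
18.45 pos [0.5085 0.1365 0.1281] F [-0.7 -0.2  1.6] Tz 0.014 yaw 38.98 0.0209
```

```bash
python3 -m jog '[{"linear":[0,0,-0.3],"roll":0},{"linear":[0,0,-0.5],"roll":0},{"linear":[0,0,-0.5],"roll":0},{"linear":[0,0,-0.5],"roll":0},{"linear":[0,0,-0.3],"roll":0},{"linear":[0,0,0],"roll":0}]' >/dev/null; python3 q.py
python3 - <<'E'
from h import *
s=optics.calibration("scene");d=optics.calibration("side")
print("bottle",plane(s,226,221,0),plane(d,213,238,0),"cap",plane(s,220,165,.15),tri([(s,220,165),(d,208,165)]),"oil",plane(s,261,216,0),plane(d,257,228,0))
im=cv2.imread("pics/d6.png");m=cv2.inRange(im,(120,115,115),(255,255,255));m[:255]=0;m[325:]=0;m[:,:258]=0;m[:,350:]=0
m=cv2.morphologyEx(m,cv2.MORPH_CLOSE,np.ones((9,9)));c=max(cv2.findContours(m,0,1)[0],key=cv2.contourArea)
print(cv2.minAreaRect(np.array([plane(d,*p[0],.012)[:2] for p in c],np.float32)))
im=cv2.imread("pics/s6.png");m=cv2.inRange(im,(120,115,115),(255,255,255));m[:240]=0;m[300:]=0;m[:,:245]=0;m[:,330:]=0
m=cv2.morphologyEx(m,cv2.MORPH_CLOSE,np.ones((9,9)));c=max(cv2.findContours(m,0,1)[0],key=cv2.contourArea)
print(cv2.minAreaRect(np.array([plane(s,*p[0],.012)[:2] for p in c],np.float32)))
E
```

```text
18.95 pos [0.5092 0.1366 0.2138] F [ 0.2 -1.2 -1.1] Tz -0.066 yaw 38.98 0.0208
bottle [7.34327326e-01 3.30897383e-01 1.11022302e-16] [0.73310995 0.33921835 0.        ] cap [0.75316985 0.31013258 0.15      ] [0.73346443 0.33421459 0.17072585] oil [ 6.69469943e-01  2.70352604e-01 -1.11022302e-16] [0.66609497 0.27341361 0.        ]
((0.5124031901359558, 0.4024534225463867), (0.13263125717639923, 0.12810024619102478), 16.0406551361084)
((0.5130712389945984, 0.40386027097702026), (0.13253535330295563, 0.12688156962394714), 16.174970626831055)
```

```bash
python3 -m jog '[{"linear":[0.165,-0.254,0],"roll":0},{"linear":[0.33,-0.507,0],"roll":0},{"linear":[0.33,-0.507,0],"roll":0},{"linear":[0.33,-0.507,0],"roll":0},{"linear":[0.33,-0.507,0],"roll":0},{"linear":[0.33,-0.507,0],"roll":0},{"linear":[0.33,-0.507,0],"roll":0},{"linear":[0.33,-0.507,0],"roll":0},{"linear":[0.33,-0.507,0],"roll":0},{"linear":[0.33,-0.507,0],"roll":0},{"linear":[0.33,-0.507,0],"roll":0},{"linear":[0.165,-0.254,0],"roll":0}]' >/dev/null; python3 q.py
python3 -m jog '[{"linear":[0,0,0.5],"roll":0},{"linear":[0,0,0.8],"roll":0},{"linear":[0,0,0.8],"roll":0},{"linear":[0,0,0.8],"roll":0},{"linear":[0,0,0.6],"roll":0},{"linear":[0,0,0],"roll":0},{"linear":[0,0,0],"roll":0}]' >/dev/null; python3 q.py
```

```text
19.95 pos [0.5088 0.4057 0.2091] F [ 0.5 -0.1 -2. ] Tz 0.035 yaw 39.08 0.021
20.53 pos [0.5091 0.4029 0.0697] F [ 0.3 -0.1  0.1] Tz 0.008 yaw 38.99 0.0211
```

```bash
python3 -m jog '[{"linear":[0,0,0.2],"roll":0},{"linear":[0,0,0.2],"roll":0},{"linear":[0,0,0.1],"roll":0},{"linear":[0,0,0],"roll":0},{"linear":[0,0,0],"roll":0}]' >/dev/null; python3 q.py
python3 -m jog '[{"linear":[0,0,0.04],"roll":0},{"linear":[0,0,0.04],"roll":0},{"linear":[0,0,0],"roll":0},{"linear":[0,0,0],"roll":0}]' >/dev/null; python3 q.py
python3 -m jog '[{"linear":[0,0,0.03],"roll":0},{"linear":[0,0,0],"roll":0},{"linear":[0,0,0],"roll":0}]' >/dev/null; python3 q.py
```

```text
20.95 pos [0.5101 0.4028 0.0515] F [-0.1 -0.3 -1.4] Tz 0.005 yaw 38.97 0.021
21.28 pos [0.5101 0.4027 0.0481] F [-1.  -0.4 -1.7] Tz -0.019 yaw 38.97 0.0213
21.53 pos [0.51   0.4027 0.0469] F [ 0.1  0.8 -1. ] Tz -0.029 yaw 38.97 0.0209
```

```bash
python3 -m jog '[{"linear":[0,0,0.04],"roll":0},{"linear":[0,0,0],"roll":0},{"linear":[0,0,0],"roll":0}]' >/dev/null; python3 q.py
python3 -m jog '[{"linear":[0,0,0.025],"roll":0},{"linear":[0,0,0],"roll":0},{"linear":[0,0,0],"roll":0}]' >/dev/null; python3 q.py
python3 -m jog '[{"linear":[0,0,0.025],"roll":0},{"linear":[0,0,0],"roll":0},{"linear":[0,0,0],"roll":0}]' >/dev/null; python3 q.py
```

```text
21.78 pos [0.51   0.4027 0.0452] F [-0.5 -1.  -0.8] Tz -0.01 yaw 38.97 0.0213
22.03 pos [0.51   0.4027 0.0442] F [-0.3 -0.9 -1.4] Tz -0.026 yaw 38.97 0.0209
22.28 pos [0.5101 0.4027 0.0432] F [-0.6  0.6 -1.4] Tz -0.005 yaw 38.97 0.0206
```

```bash
python3 -m jog '[{"linear":[0,0,0.02],"roll":0},{"linear":[0,0,0],"roll":0},{"linear":[0,0,0],"roll":0}]' >/dev/null; python3 q.py
python3 -m jog '[{"linear":[0,0,0.02],"roll":0},{"linear":[0,0,0],"roll":0},{"linear":[0,0,0],"roll":0}]' >/dev/null; python3 q.py
```

```text
22.53 pos [0.5102 0.4028 0.043 ] F [-0.6 -1.   3.7] Tz -0.031 yaw 38.98 0.021
22.78 pos [0.5103 0.4028 0.0429] F [-2.8 -2.6  8.7] Tz 0.037 yaw 38.97 0.0213
```

```bash
python3 -m jog '[{"linear":[0,0,-0.025],"roll":0},{"linear":[0,0,0],"roll":0},{"linear":[0,0,0],"roll":0}]' -1 20 >/dev/null; python3 q.py
python3 -m jog '[{"linear":[0,0,0],"roll":0},{"linear":[0,0,0],"roll":0},{"linear":[0,0,0],"roll":0},{"linear":[0,0,0],"roll":0}]' 0.1 20 >/dev/null; python3 q.py
python3 -m jog '[{"linear":[0,0,-0.2],"roll":0},{"linear":[0,0,-0.4],"roll":0},{"linear":[0,0,-0.8],"roll":0},{"linear":[0,0,-0.8],"roll":0},{"linear":[0,0,-0.8],"roll":0},{"linear":[0,0,-0.8],"roll":0},{"linear":[0,0,-0.6],"roll":0},{"linear":[-0.7,0,0],"roll":0},{"linear":[-0.7,0,0],"roll":0},{"linear":[0,0,0],"roll":0},{"linear":[0,0,0],"roll":0}]' >/dev/null; python3 q.py
python3 - <<'E'
from h import *
H=np.array([.5103,.4028,0]);e=np.array([.8415,.54,0]);n=np.array([-.54,.8415,0])
s,a=snap("scene","s9.png");d,b=snap("side","d9.png");w,c=snap("wrist","w9.png")
for nm,cal,im in(("scene",s,a),("side",d,b),("wrist",w,c)):
    # deck ring at z=.030 expected: darkness samples; tab top at z=.083
    g=cv2.cvtColor(im,cv2.COLOR_BGR2HSV)
    m=cv2.inRange(im,(60,60,60),(150,150,150));
    print(nm,"deck",proj(cal,H+[0,0,.03]).round(1),"tabtop",proj(cal,H+[0,0,.083]).round(1),[im[tuple(proj(cal,H+[x,y,z])[::-1].astype(int))].tolist() for x,y,z in((.025,0,.03),(-.025,.0,.03),(0,.025,.03),(0,-.025,.03),(0,0,.075),(.05,0,.005))])
# tank moved? difference of tank region vs s0/d0
for f,i in(("scene0",a),("side0",b)):
    o=cv2.imread(f"pics/{f}.png");R=(slice(185,232),slice(300,400)) 
    g0,g1=[cv2.cvtColor(t[R],cv2.COLOR_BGR2GRAY).astype(np.float32) for t in(o,i)]
    print(f,cv2.phaseCorrelate(g0,g1))
    R=(slice(240,325),slice(240,350))
    print("tray diff px",int((cv2.absdiff(o[R],i[R]).max(2)>40).sum()))
E
```

```text
23.03 pos [0.5102 0.4028 0.043 ] F [-1.7 -1.3  4.5] Tz 0.005 yaw 38.97 0.021
23.37 pos [0.51   0.4028 0.0424] F [-0.7  0.5  0.1] Tz -0.051 yaw 38.97 0.0468
24.28 pos [0.4622 0.3722 0.2198] F [-0.1  0.1 -0.5] Tz 0.037 yaw 38.98 0.0471
scene deck [289.4 262.7] tabtop [289.6 245.2] [[153, 157, 164], [166, 172, 178], [166, 172, 177], [148, 153, 159], [153, 159, 165], [204, 206, 215]]
side deck [305.4 281.6] tabtop [307.1 259.4] [[172, 177, 180], [182, 184, 190], [173, 173, 177], [134, 136, 138], [182, 185, 188], [228, 227, 232]]
wrist deck [283.7 124.6] tabtop [284.2 128.7] [[169, 173, 176], [167, 171, 175], [172, 176, 179], [164, 168, 171], [139, 141, 145], [209, 209, 214]]
scene0 ((0.051145414575671566, 0.1453478743599277), 0.5851744492848714)
tray diff px 605
side0 ((-0.08417930315311395, 0.1437956906410136), 0.8496558892726899)
tray diff px 1162
```

Run:
```python
from h import *
w=optics.calibration("wrist");im=cv2.imread("pics/w9.png");g=cv2.cvtColor(im,cv2.COLOR_BGR2GRAY)
H=np.array([.5103,.4028,.03]);P=[]
G=cv2.GaussianBlur(g,(3,3),0).astype(float)
for a in np.radians(np.arange(0,360,15)):
    r=np.arange(.024,.042,.0004);v=[]
    for x in r:
        u=proj(w,H+x*np.array([np.cos(a),np.sin(a),0]));v.append(cv2.getRectSubPix(G.astype(np.float32),(1,1),tuple(map(float,u)))[0,0])
    i=np.argmax(np.abs(np.gradient(np.array(v))));P.append((int(np.degrees(a)),round(r[i]*1000,1)))
print(P)
o=env.observe();print(o["time_s"])
def dm(f,R):
    o=cv2.imread("pics/%s0.png"%f);i=cv2.imread("pics/%s9.png"%f[0].replace("s","s" if f=="scene" else "d"));d=(cv2.absdiff(o,i).max(2)>45).astype(np.uint8)
    n,_,st,_=cv2.connectedComponentsWithStats(d);return [x[:5].tolist() for x in st[1:] if x[4]>25]
print(dm("scene",0));print(dm("side",0))
```

```text
[(0, np.float64(30.4)), (14, np.float64(30.8)), (29, np.float64(31.6)), (45, np.float64(31.6)), (59, np.float64(32.0)), (75, np.float64(32.4)), (90, np.float64(33.2)), (105, np.float64(34.0)), (119, np.float64(34.0)), (135, np.float64(34.4)), (150, np.float64(34.4)), (165, np.float64(33.6)), (180, np.float64(34.0)), (195, np.float64(33.2)), (210, np.float64(34.0)), (225, np.float64(34.0)), (239, np.float64(34.8)), (255, np.float64(35.2)), (270, np.float64(34.0)), (285, np.float64(33.2)), (300, np.float64(32.4)), (315, np.float64(31.2)), (330, np.float64(30.0)), (345, np.float64(30.4))]
24.4333
[[475, 0, 38, 17, 153], [473, 0, 47, 67, 567], [521, 0, 12, 25, 216], [296, 11, 176, 192, 9706], [552, 32, 8, 28, 127], [395, 62, 27, 15, 175], [494, 87, 37, 18, 274], [548, 90, 12, 5, 43], [525, 95, 35, 10, 175], [448, 104, 112, 43, 2087], [421, 130, 139, 186, 8676], [337, 178, 15, 5, 34], [360, 189, 7, 6, 26], [337, 205, 17, 11, 106], [525, 215, 11, 13, 94], [492, 219, 54, 54, 1563], [342, 238, 17, 13, 161], [283, 242, 9, 8, 57], [545, 248, 14, 26, 159], [280, 252, 24, 17, 203], [276, 265, 30, 16, 209]]
[[327, 0, 169, 201, 12655], [482, 0, 6, 8, 39], [492, 0, 16, 9, 119], [503, 0, 57, 33, 841], [350, 207, 23, 13, 202], [554, 206, 6, 10, 43], [525, 211, 35, 66, 1782], [363, 246, 19, 16, 253], [299, 255, 13, 11, 100], [289, 265, 37, 39, 971], [456, 348, 13, 15, 53]]
```

Run:
```python
import cv2,numpy as np
for f,(y,x) in(("scene0",(225,330)),("s4",(225,330)),("s9",(225,330)),("side0",(235,350)),("d4",(235,350)),("d9",(235,350))):
    c=cv2.imread(f"pics/{f}.png")[y:y+40,x:x+45];g=cv2.cvtColor(c,cv2.COLOR_BGR2GRAY);m=(g>0.6*g[8:35,8:38].max()).astype(np.uint8)
    n,_,s,k=cv2.connectedComponentsWithStats(m);i=1+np.argmax(s[1:,4]);print(f,g.max(),s[i].tolist(),k[i].round(1))
```

```text
scene0 246 [12, 14, 17, 14, 185] [19.9 20.6]
s4 254 [12, 14, 17, 14, 192] [19.9 20.6]
s9 188 [11, 14, 18, 16, 215] [19.8 21.9]
side0 252 [13, 12, 19, 17, 285] [21.9 19.8]
d4 252 [13, 12, 19, 17, 286] [21.9 19.8]
d9 214 [12, 13, 20, 18, 284] [21.5 21.2]
```

The cover-glass box only darkened because it is in the arm's shadow; its outline hasn't moved. The tank hasn't moved either, and the cap's deck measures as a level 64–66 mm circle at the right height, so it stands upright. Handing in.

```bash
python3 -c "
from rig import env
print(env.close_job())"
```

```text
the job is handed in; nothing more can be done
None
```

I folded the tab up, pressed the cap and unscrewed it about 39° to its stop (at most 0.45 N m), then lifted it off and stood it upright in the drip tray; the tank did not move, and I handed the job in at about 24 s.

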